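Free the stuck locating block

ROBOT

A 6-joint arm with a two-finger parallel gripper is mounted at the origin on a cart in front of the work surface, level with it; the furniture and walls round the work are solid. World frame = base frame: x ahead of the robot, y to its left, z up, the work surface at z = 0. Lengths are in m, angles in degrees, forces in N, time in s.
With the tool pointing down it reaches from about 0.35 to 0.875 m from the base axis. Payload 4.2 kg.
Tool frame: the origin (TCP) lies midway between the tips of the shut fingers; the grasp point (between the pads) lies 19 mm behind it (r.pinch_z is the distance from the TCP to the grasp point, in m); z points along the fingers, y is the line along which they close (so a half turn about z gives the same grasp; the last joint's range is limited). The gripper opens to 87 mm and grips with 3 to 60 N. Pads are 19 mm wide; open, the fingers measure 117 mm over their backs; the gripper's body (75 mm by 190 mm) begins 51 mm behind the grasp point.
Start: joints at [86.895, 22.042, 0.453, 0, -68.411, -14.817], TCP at [0.192, 0.595, 0.223] pointing down, gripper open.
Joint ranges: [-179.83, 179.83], [-69.29, 118.12], [-61.27, 80.66], [-181.25, 117.63], [-171.15, -9.14], [-177.46, 177.46]. Speed limits (degrees/s): [159.86, 159.86, 180, 180, 180, 180].

INTERFACE

Orientations are given as a 3x3 rotation matrix whose columns are the frame's x, y, z axes.
In Python, from station import r, imaging, models gives the robot as it stands. The module is installed in compiled form; this text tells all that it offers.
- The arm moves only by the tool apply_moves, never from a script. Its argument "moves" is a list of rows, each a list of 2 entries, a list of its own where there are three numbers: the shift along the tool's x, y, z in m, then the turn about the tool's z in degrees. A call has 1 to 5 rows; each row shifts and turns the commanded pose from where the row before left it, along the tool's axes as they then stand; what a row does not reach is not made up. A row lasts 1/12 s, in which the tool goes at most 41.7 mm and 7.16 degrees, less where a joint would pass 70% of its speed; a pose out of reach is approached as far as the arm can. A call is refused whole if a number of a shift passes 0.0417 or a number of a turn 7.16, either way. A call with a gripper value outside its range is refused whole. "hand" is the finger opening in m, from 0 to 0.087, set as the call begins (left out, the last holds). The fingers move at their own pace and stop on an object; the grip force is fixed at half the most. Time passes only in rows, so rows that do not move let the fingers close. It gives the time, the measured TCP pose, the force, the opening and the grip force at its end, in the units of the state.
- r.sense(): the state, without advancing time (a new reading comes with each control period).
- imaging.capture(name): name is "scene" or "top" or "wrist"; returns a dict with "frame" (480x640x3 uint8, blue, green, red), "intrinsics" (3x3 intrinsics, pixels), "eye" and "orientation" of the camera in the world. Camera axes: x right, y down, z forward; pixel columns grow to the right and rows downward; lengths in m; the calibration is good to about 2 mm. The wrist camera is an equidistant fisheye: a pixel r from the principal point sees the ray r / f radians off the axis. A picture is of the moment at which its call begins. There is no depth.
- r.finish_job(): hands the job in; it is judged then, once.
Trained networks look in a picture, given as the dict that the camera call returned (one of the last four; its "shot" number tells which), for a name from the list of things; names that differ only in an ending like _2 or _b are one class to them, and where a whole thing is asked for, a point or a joint stands for the part that bears it (a point fixed in the world has none). Each returns a list of dicts, best first, with "confidence" (0 to 1); they miss things now and then, are a little off and sometimes report something else, mostly with a low value. They report only what shows in the picture. A call takes as long as a camera call.
- models.cut_out(picture, target): "region" (480x640 bool, what is visible of it) and "extent" ([left, top, width, height] as shares, 0 to 1, of the picture: columns of its width, rows of its height, round what is visible of it).
- models.place_of(picture, target): "at" ([column, row] as shares, 0 to 1, of the picture: columns of its width, rows of its height: a listed point, or the origin of a listed thing).
The state is a dict: "time_s": time; "joints": joint angles; "joint_velocities": joint speeds; "effort": joint torques, N m; "tcp_pos": TCP position; "ee_rot": TCP orientation; "wrist_force": force on the tool from outside, world axes, zero at the start; "moment": the same for the moment, N m; "gripper_width": opening from 0.0 (shut) to 1.0 (fully open); "gripper_force": force on a finger pad.
Only numpy, scipy, OpenCV 4.12 (cv2) and the standard library are available. Lean on these libraries where they do the work, as an engineer would, in place of code of your own. Each camera call takes 0.05 s, during which the arm holds its last target. There are 200 camera calls.

TASK

Push the open drawer fully home until it clicks in at its detent, so that it stays put, then take the blue locating block by its fin and work it out of its tight nest by rocking it first to the left, then to the right, and so on, time after time, with only a little lift at each swing: a straight pull would drag the sprung steel nest plate up with it, and that must stay down on the drawer floor. Finish holding the block upright and still in the gripper, straight above its nest and just clear of it (its underside 2 to 5 cm above where it sat), with the drawer still home; leave the vials, the beaker and the mouse alone.

Things in the scene. Friction and masses are not known exactly. Their poses are not given: they have to be found in the camera images.
- unit: low open-topped white and grey drawer unit fixed on the table, 130 deep x 140 wide x 30 mm high. Origin: centre of its underside on the table. Its -x axis points out of the front, where the drawer comes out; y is to its left (the robot's left when it faces the front), z up.
- drawer (a joint): how far the drawer is open in m: 0 fully home, 0.06 fully out, opens along the unit's -x. Slides with about 1.5 N friction. The detent needs a push of about 6 N over the last 12 to 5 mm, then snaps the drawer home by itself and holds it with about 4 N.
- drawer_lip (a point): middle of the front face of the black pull lip on the white drawer front. The lip is 60 mm wide, 10 high (this point is at its mid-height, 38 mm above the table) and stands 12 mm out from the drawer front, whose panel is 140 wide and reaches from 8 to 44 mm above the table. Push it along the unit's +x.
- nest (a joint): how far the nest plate has been dragged up off the drawer floor in m: 0 down, stop at 0.012. Its weight and springs hold it down with about 9 N and return it.
- nest_seat (a point): top of the steel nest plate at the centre of the nest, where the block's foot stands when seated (21 mm above the table); axes as the unit's. It moves with the drawer and the nest plate. Dark steel walls 20 mm high stand 1.5 mm off the block's front and back; the dark jaw housings on its left and right reach 26 mm above this point.
- jaw_mid (a point): middle between the two brass jaw noses, 16 mm above nest_seat, the point to rock about (the unit's x axis). Noses at y = +20 and -20 mm press the block's sides (spring, 13 N each) and hold it by friction: a straight pull takes 13 to 20 N, but while it rocks the sides rub up and down and this cancels, if the lift is small: say 2 mm per swing from 7 deg left to 7 deg right.
- jaw_left (a joint): travel of the left brass jaw in m: about 0 while the block stands between the jaws, 0.003 when the block is out and the jaw has followed inward (the right one is alike). The jaws let go once the block has come up about 12 mm.
- block: blue metal locating block, 76 mm high, 0.18 kg. Origin: centre of the underside of its foot, on nest_seat when seated; axes as the unit's when seated. Foot 20 (x) x 8 (y) x 4 mm, so that it can rock 10 deg about x; body 44 (x) x 40 (y) mm from 4 to 36 mm up; above it the grip fin, 46 (x) x 18 (y) mm, from 36 to 76 mm up. Grip the fin across y.
- block_grip (a point): middle of the grip fin, 56 mm above the block's origin.
- vial_blue: glass vial with blue cap, 16 mm across, 38 high, standing to the right of the unit. Origin: centre of its underside.
- vial_white: glass vial with white cap, 16 mm across, 38 high, standing to the right of the unit. Origin: centre of its underside.
- beaker: small clear beaker, 53 mm across, 62 high, on the table. Origin: centre of its underside.
- mouse: black computer mouse, 113 x 57 x 39 mm, on the table. Origin: centre of its underside.

How it is judged:
By the outcome, as a careful person would: the job done as asked, in the order asked, and still so for the second after the job is handed in, while the arm keeps its last pose, push and grip.
It also fails if it takes over 61 s, if anything falls off the work surface, if the arm or the gripper's body presses on something with over 40 N, if the wrist force passes 120 N, or if a joint passes its speed limit or range.

## Working session

There is one attempt and no reset: what is moved stays moved. The work goes in short steps, Python scripts to look and compute and a tool call to move; the robot and the scene stay as the last step left them, time stands still between calls to the robot, and variables do not carry over. Pictures are saved under pics/ and viewed, at most 10 in all, crops included, and the job is handed in when it is done.

Besides the shell and the picture viewer there is one more tool, called after "Emit:" as name(argument=value, ...) on one line, values as JSON. apply_moves: Moves the arm, as the interface text tells. Its arguments: {"type":"object","properties":{"moves":{"type":"array"},"hand":{"type":"number"}},"required":["moves"]}

```bash
mkdir -p pics
cat > h.py <<'E'
import numpy as np, cv2
from station import r, imaging, models
def ray(p,uv):
    K=p["intrinsics"];x=(uv[0]-K[0][2])/K[0][0];y=(uv[1]-K[1][2])/K[1][1]
    if p.get("name")=="wrist":
        t=np.hypot(x,y);d=np.array([x/t*np.sin(t),y/t*np.sin(t),np.cos(t)]) if t>0 else np.array([0,0,1.])
    else: d=np.array([x,y,1.])
    d=np.array(p["orientation"])@d;return np.array(p["eye"]),d/np.linalg.norm(d)
def cap(n):
    p=imaging.capture(n);p["name"]=n;return p
def find(p,t,minc=0.3):
    q=models.place_of(p,t)
    return (np.array(q[0]["at"])*[640,480],q[0]["confidence"]) if q and q[0]["confidence"]>=minc else (None,0)
def tri(rays):
    A=np.zeros((3,3));b=np.zeros(3)
    for e,d in rays:
        M=np.eye(3)-np.outer(d,d);A+=M;b+=M@e
    x=np.linalg.solve(A,b);return x,[round(1e3*np.linalg.norm((np.eye(3)-np.outer(d,d))@(x-e)),1) for e,d in rays]
def onz(rr,z): e,d=rr;return e+d*(z-e[2])/d[2]
E
cat > look.py <<'E'
from h import *
np.set_printoptions(precision=4,suppress=True)
s=r.sense();print(s["time_s"],s["tcp_pos"],s["ee_rot"],s["wrist_force"],s["gripper_width"])
P=[cap(n) for n in("scene","top","wrist")]
for p in P: cv2.imwrite(f"pics/a_{p['name']}.png",p["frame"]);print(p["name"],p["eye"],np.array(p["orientation"])[:,2],p["intrinsics"][0][0])
for t in["unit","drawer_lip","nest_seat","jaw_mid","block","block_grip","vial_blue","vial_white","beaker","mouse"]:
    R=[];o=[]
    for p in P:
        uv,c=find(p,t)
        if uv is not None:R.append(ray(p,uv));o.append((p["name"],uv.round(0),round(c,2)))
    print(t,o)
    if len(R)>1:print("   ",*tri(R))
E
python3 look.py
```

```text
0.0 [0.1921 0.5941 0.2215] [[ 0.9514 -0.3079 -0.0006]
 [-0.3079 -0.9514 -0.0021]
 [ 0.0001  0.0022 -1.    ]] [ 1.057  -0.6304  0.2981] 0.9968067473725281
scene [-0.0245  0.3437  0.6478] [ 0.6469 -0.3514 -0.6768] 500.82263687659974
top [0.338  0.0472 1.2736] [ 0.1504  0.0123 -0.9885] 584.479709886333
wrist [0.2608 0.5722 0.3845] [-0.2509  0.0805 -0.9647] 371.64829954431775
unit [('scene', array([206., 301.]), 0.63), ('top', array([234., 241.]), 0.91)]
    [0.5265 0.2396 0.0112] [np.float64(3.5), np.float64(3.5)]
drawer_lip [('scene', array([259., 335.]), 0.92), ('top', array([249., 293.]), 0.86)]
    [0.41   0.1972 0.0335] [np.float64(0.1), np.float64(0.1)]
nest_seat [('scene', array([223., 308.]), 0.63), ('top', array([237., 255.]), 0.9)]
    [0.4921 0.2257 0.0223] [np.float64(0.5), np.float64(0.5)]
jaw_mid [('scene', array([207., 302.]), 0.56), ('top', array([239., 256.]), 0.88)]
    [0.4947 0.2331 0.039 ] [np.float64(14.8), np.float64(14.8)]
block [('scene', array([225., 310.]), 0.78), ('top', array([281., 225.]), 0.55)]
    [ 0.5967  0.1692 -0.1268] [np.float64(27.9), np.float64(27.9)]
block_grip [('scene', array([217., 283.]), 0.89), ('top', array([237., 251.]), 0.66)]
    [0.4969 0.223  0.0747] [np.float64(3.8), np.float64(3.8)]
vial_blue [('scene', array([261., 270.]), 0.6), ('top', array([282., 228.]), 0.46)]
    [0.5573 0.1316 0.0064] [np.float64(0.1), np.float64(0.1)]
vial_white [('scene', array([254., 254.]), 0.42)]
beaker [('scene', array([384., 243.]), 0.77), ('top', array([238., 253.]), 0.71)]
    [0.3908 0.1253 0.2612] [np.float64(98.5), np.float64(98.5)]
mouse [('scene', array([435., 234.]), 0.68)]
```

```bash
python3 -c "
import cv2
a=cv2.imread('pics/a_scene.png');b=cv2.imread('pics/a_top.png')
c=cv2.resize(a[210:390,120:340],(800,600)[0:2] if 0 else (733,600),interpolation=cv2.INTER_CUBIC);cv2.imwrite('pics/b_scene.png',c)
c=cv2.resize(b[180:330,160:340],(720,600),interpolation=cv2.INTER_CUBIC);cv2.imwrite('pics/b_top.png',c)"
```

```text
(no output)
```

View pics/b_scene.png

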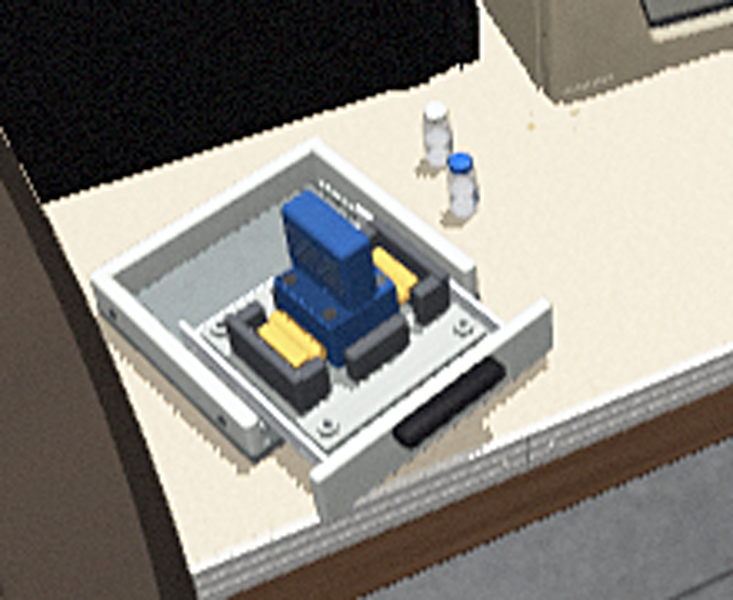

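View pics/b_top.png

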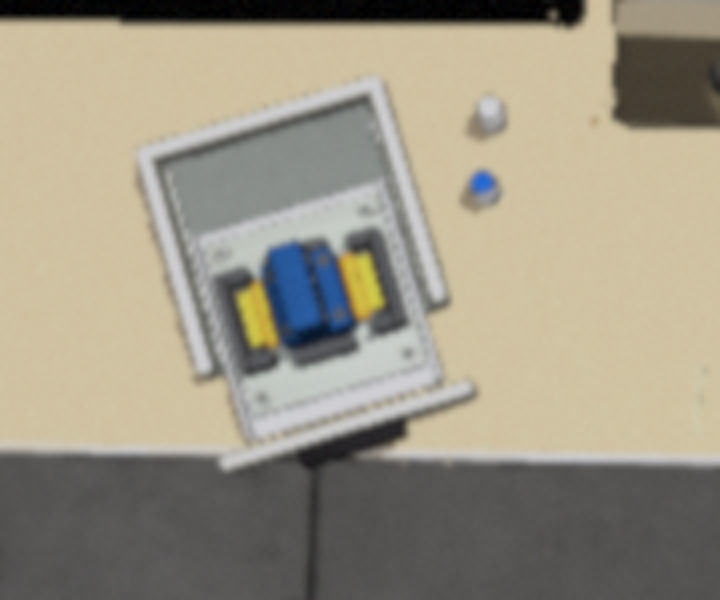

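Run:
```python
from h import *
p=cap("top");np.set_printoptions(precision=4,suppress=True)
f=lambda c,r,z:onz(ray(p,(160+c/4,180+r/4)),z)
fl,fr=f(222,462,.044),f(475,388,.044)
bl,br=f(142,150,.03),f(377,80,.03)
ll,lr=f(203,376,.03),f(443,303,.03)
yaw=lambda v:np.degrees(np.arctan2(v[1],v[0]))
print(fl,fr,np.linalg.norm(fl-fr),yaw(fl-fr)-90)
print(bl,br,np.linalg.norm(bl-br),yaw(bl-br)-90, yaw(bl-ll),yaw(br-lr),np.linalg.norm(bl-ll),yaw(ll-lr)-90)
print("front mid",(fl+fr)/2,"unit back mid",(bl+br)/2,"unit front mid",(ll+lr)/2)
```

```text
[0.4036 0.2658 0.044 ] [0.4449 0.1339 0.044 ] 0.13820057726752782 17.367255588748492
[0.5722 0.3191 0.03  ] [0.6131 0.1928 0.03  ] 0.13270860957515923 17.927676005159583 17.541553582723797 18.004314900562903 0.12819882844597902 18.063425715329046
front mid [0.4243 0.1998 0.044 ] unit back mid [0.5926 0.256  0.03  ] unit front mid [0.4707 0.2169 0.03  ]
```

View pics/a_scene.png

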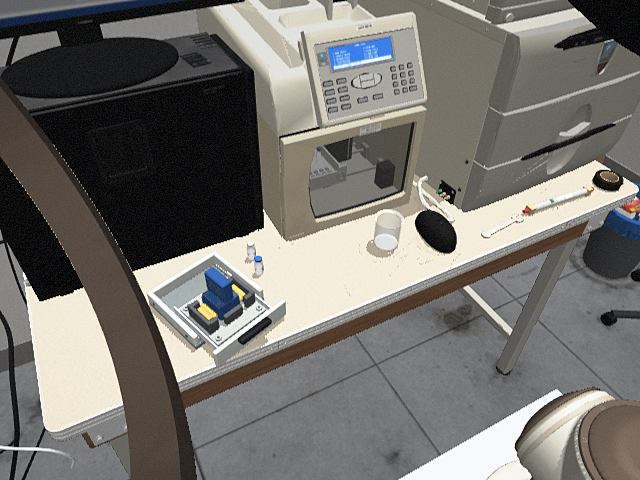

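Run:
```python
from h import *
p=cap("scene");np.set_printoptions(precision=4,suppress=True)
for uv in[(40,299),(150,270),(262,238),(285,238)]:print(onz(ray(p,uv),0))
R=np.array(r.sense()["ee_rot"]);w=cap("wrist");t=np.array(r.sense()["tcp_pos"])
print(R.T@(np.array(w["eye"])-t))
x=np.array([.952,.3057]);y=np.array([-.3057,.952])
lip=np.array([.41,.1972]);pre=np.r_[lip-x*.04,.2]
print("pre",pre,"delta tool now",R.T@(pre-t), "j",r.sense()["joints"])
```

```text
[0.6678 0.4851 0.    ]
[0.6515 0.3055 0.    ]
[0.639 0.095 0.   ]
[0.6192 0.0559 0.    ]
[ 0.0721  0.0001 -0.1629]
pre [0.3719 0.185  0.2   ] delta tool now [0.297  0.3345 0.0225] j [ 86.8953  22.0421   0.4516   0.0005 -68.4135 -14.8173]
```

Emit:
apply_moves(moves=[[[0.0248, 0.0279, 0], 0], [[0.0248, 0.0279, 0], 0], [[0.0248, 0.0279, 0], 0], [[0.0248, 0.0279, 0], 0], [[0.0248, 0.0279, 0], 0]], hand=0)

```text
time_s: 2.22
tcp_pos: [0.2677, 0.4221, 0.2226]
ee_rot: [[0.952, -0.307, 0.0], [-0.307, -0.952, 0.0], [0.0, -0.0, -1.0]]
wrist_force: [1.4, -0.7, 0.5]
gripper_width: 0.703
gripper_force: 0.0
```

Emit:
apply_moves(moves=[[[0.0248, 0.0279, 0], 0], [[0.0248, 0.0279, 0], 0], [[0.0248, 0.0279, 0], 0], [[0.0248, 0.0279, 0], 0], [[0.0248, 0.0279, 0], 0]])

```text
time_s: 2.63
tcp_pos: [0.3427, 0.2512, 0.223]
ee_rot: [[0.952, -0.307, 0.001], [-0.307, -0.952, 0.001], [0.0, -0.001, -1.0]]
wrist_force: [1.2, 0.2, -0.4]
gripper_width: 0.327
gripper_force: 0.0
```

Emit:
apply_moves(moves=[[[0.0248, 0.0279, 0], 0], [[0.0248, 0.0279, 0], 0], [[0, 0, 0], 0]])

```text
time_s: 2.88
tcp_pos: [0.3732, 0.1799, 0.2227]
ee_rot: [[0.95, -0.314, -0.0], [-0.314, -0.95, -0.001], [-0.0, 0.001, -1.0]]
wrist_force: [-0.1, 0.7, -0.2]
gripper_width: 0.099
gripper_force: 0.0
```

Emit:
apply_moves(moves=[[[0, 0, 0], -7.14], [[0, 0, 0], -7.14], [[0, 0, 0], -7.14], [[0, 0, 0], -7.14], [[0, 0, 0], -7.14]])

```text
time_s: 3.3
tcp_pos: [0.3725, 0.1846, 0.2227]
ee_rot: [[0.95, 0.311, 0.0], [0.311, -0.95, 0.0], [0.0, -0.0, -1.0]]
wrist_force: [-0.1, 1.0, -0.6]
gripper_width: 0.002
gripper_force: 0.0
```

```bash
cat > look2.py <<'E'
from h import *
import sys
np.set_printoptions(precision=4,suppress=True)
s=r.sense();t=np.array(s["tcp_pos"]);R=np.array(s["ee_rot"]);print(s["time_s"],t,np.degrees(np.arctan2(R[1,0],R[0,0])),s["wrist_force"],s["gripper_width"],s["joints"])
P=[cap(n) for n in sys.argv[1].split(",")]
for t_ in sys.argv[2].split(","):
    R_=[];o=[]
    for p in P:
        uv,c=find(p,t_)
        if uv is not None:R_.append(ray(p,uv));o.append((p["name"],uv.round(1),round(c,2)))
    print(t_,o)
    if len(R_)>1:x,e=tri(R_);print("   ",x,e,"tool:",R.T@(x-t))
if len(sys.argv)>3:cv2.imwrite(f"pics/{sys.argv[3]}.png",P[-1]["frame"])
E
python3 look2.py scene,top,wrist drawer_lip,nest_seat,block_grip,jaw_mid,unit w1
```

```text
3.3 [0.3725 0.1846 0.2227] 18.12375011804458 [-0.0863  0.959  -0.6473] 0.002414575450359754 [ 48.9755   1.0353 -26.6852   0.0006 -62.2474  59.148 ]
drawer_lip [('scene', array([256.6, 337.5]), 0.68), ('top', array([247.6, 295.5]), 0.73), ('wrist', array([325.5, 172.4]), 0.87)]
    [0.4079 0.1998 0.0314] [np.float64(2.0), np.float64(2.3), np.float64(2.3)] tool: [ 0.0383 -0.0034  0.1914]
nest_seat [('scene', array([222.8, 310.7]), 0.95), ('top', array([238. , 257.6]), 0.91)]
    [0.4878 0.2257 0.0211] [np.float64(1.1), np.float64(1.1)] tool: [ 0.1223 -0.0031  0.2017]
block_grip [('scene', array([220.3, 309.3]), 0.68), ('top', array([234.1, 249.9]), 0.88), ('wrist', array([323.5,  74.5]), 0.88)]
    [0.5024 0.2307 0.0123] [np.float64(3.7), np.float64(5.1), np.float64(1.4)] tool: [ 0.1377 -0.0033  0.2105]
jaw_mid [('scene', array([221.4, 300.7]), 0.6), ('top', array([236.9, 257.4]), 0.81), ('wrist', array([590.2, 172.5]), 0.55)]
    [0.4318 0.1931 0.2389] [np.float64(101.8), np.float64(29.7), np.float64(87.7)] tool: [ 0.0591  0.0104 -0.0161]
unit [('scene', array([208.5, 300.6]), 0.63), ('top', array([233.2, 241.3]), 0.75), ('wrist', array([325.1,  45.8]), 0.92)]
    [0.5272 0.2379 0.0118] [np.float64(0.6), np.float64(3.1), np.float64(3.4)] tool: [ 0.1636 -0.0024  0.211 ]
```

Emit:
apply_moves(moves=[[[0, -0.003, 0.0385], 0], [[0, 0, 0.0385], 0], [[0, 0, 0.0385], 0], [[0, 0, 0.0385], 0], [[0, 0, 0.0385], 0]])

```text
time_s: 4.62
tcp_pos: [0.3718, 0.1876, 0.029]
ee_rot: [[0.952, 0.305, 0.002], [0.305, -0.952, 0.002], [0.002, -0.001, -1.0]]
wrist_force: [0.8, 0.5, -0.1]
gripper_width: 0.005
gripper_force: 0.0
```

Emit:
apply_moves(moves=[[[0.006, 0, 0], 0], [[0.006, 0, 0], 0], [[0.006, 0, 0], 0], [[0.004, 0, 0], 0], [[0.004, 0, 0], 0]])

```text
time_s: 5.03
tcp_pos: [0.3983, 0.1969, 0.0324]
ee_rot: [[0.952, 0.305, 0.004], [0.305, -0.952, 0.004], [0.005, -0.003, -1.0]]
wrist_force: [-0.9, 0.5, 0.6]
gripper_width: 0.004
gripper_force: 0.0
```

Emit:
apply_moves(moves=[[[0.004, 0, 0], 0], [[0.004, 0, 0], 0], [[0.004, 0, 0], 0], [[0.004, 0, 0], 0], [[0.004, 0, 0], 0]])

```text
time_s: 5.45
tcp_pos: [0.4155, 0.2014, 0.0302]
ee_rot: [[0.952, 0.305, -0.0], [0.305, -0.952, -0.0], [-0.0, 0.0, -1.0]]
wrist_force: [-1.4, -0.5, 1.1]
gripper_width: 0.007
gripper_force: 0.9
```

Emit:
apply_moves(moves=[[[0.003, 0, 0], 0], [[0.003, 0, 0], 0], [[0.003, 0, 0], 0], [[0.003, 0, 0], 0], [[0.003, 0, 0], 0]])

```text
time_s: 5.87
tcp_pos: [0.4298, 0.2061, 0.03]
ee_rot: [[0.952, 0.305, -0.0], [0.305, -0.952, -0.0], [-0.0, 0.0, -1.0]]
wrist_force: [-2.6, 1.5, 0.4]
gripper_width: 0.004
gripper_force: 0.9
```

Emit:
apply_moves(moves=[[[0.002, 0, 0], 0], [[0.002, 0, 0], 0], [[0.002, 0, 0], 0], [[0.002, 0, 0], 0], [[0.002, 0, 0], 0]])

```text
time_s: 6.28
tcp_pos: [0.4351, 0.2067, 0.0292]
ee_rot: [[0.953, 0.304, -0.008], [0.304, -0.953, -0.005], [-0.009, 0.002, -1.0]]
wrist_force: [-9.3, -0.1, 4.4]
gripper_width: 0.002
gripper_force: 5.0
```

```bash
python3 look2.py scene,top drawer_lip,nest_seat,block_grip,unit s1; python3 -c "
import cv2
a=cv2.imread('pics/s1.png');cv2.imwrite('pics/s1c.png',cv2.resize(a[190:310,180:340],(800,600),interpolation=cv2.INTER_CUBIC))"
```

```text
6.2833 [0.4351 0.2067 0.0292] 17.69588193285707 [-9.3245 -0.1398  4.4003] 0.0022692575715262064 [ 44.7038  22.5929 -32.5632  -0.2061 -35.3898  63.1613]
drawer_lip [('scene', array([240.9, 323.4]), 0.82), ('top', array([243.4, 275.8]), 0.61)]
    [0.4478 0.2113 0.0262] [np.float64(0.3), np.float64(0.3)] tool: [ 0.0135 -0.0005  0.0029]
nest_seat [('top', array([233.4, 237.6]), 0.94)]
block_grip [('scene', array([206.9, 294.6]), 0.63), ('top', array([228.5, 233.2]), 0.88)]
    [0.5384 0.2426 0.0178] [np.float64(5.8), np.float64(5.8)] tool: [ 0.1094 -0.0029  0.0103]
unit [('top', array([234.6, 237.5]), 0.97)]
```

Emit:
apply_moves(moves=[[[0.001, 0, 0], 0], [[0.001, 0, 0], 0], [[0.001, 0, 0], 0], [[0.001, 0, 0], 0], [[0.001, 0, 0], 0]])

```text
time_s: 7.2
tcp_pos: [0.4423, 0.2103, 0.0303]
ee_rot: [[0.952, 0.305, -0.003], [0.305, -0.952, -0.001], [-0.003, 0.0, -1.0]]
wrist_force: [-12.7, 1.8, 8.6]
gripper_width: 0.004
gripper_force: 5.6
```

Emit:
apply_moves(moves=[[[0.001, 0, 0], 0], [[0.001, 0, 0], 0], [[0.001, 0, 0], 0], [[0.001, 0, 0], 0], [[0.001, 0, 0], 0]])

```text
time_s: 7.62
tcp_pos: [0.4426, 0.2096, 0.0297]
ee_rot: [[0.953, 0.304, -0.012], [0.304, -0.953, -0.006], [-0.013, 0.003, -1.0]]
wrist_force: [-21.9, 1.9, 13.9]
gripper_width: 0.007
gripper_force: 10.7
```

```bash
python3 look2.py scene,top drawer_lip,nest_seat,block_grip,unit s2; python3 -c "
import cv2
a=cv2.imread('pics/s2.png');cv2.imwrite('pics/s2c.png',cv2.resize(a[190:310,180:340],(800,600),interpolation=cv2.INTER_CUBIC))"
```

```text
7.6167 [0.4426 0.2096 0.0297] 17.68476179595344 [-21.8947   1.9012  13.8755] 0.007410449560727648 [ 44.247   23.2057 -31.215   -0.3459 -36.3099  63.7187]
drawer_lip [('scene', array([236.5, 319.1]), 0.6), ('top', array([241.4, 272.4]), 0.72)]
    [0.4546 0.2152 0.0313] [np.float64(0.5), np.float64(0.5)] tool: [ 0.0131 -0.0017 -0.0017]
nest_seat []
block_grip [('scene', array([199.1, 270.9]), 0.47), ('top', array([230.4, 230.3]), 0.62)]
    [0.5399 0.2387 0.0699] [np.float64(2.9), np.float64(2.9)] tool: [ 0.1009  0.002  -0.0415]
unit [('scene', array([207.5, 303.2]), 0.7), ('top', array([232.2, 239.5]), 0.79)]
    [0.5289 0.241  0.0043] [np.float64(0.5), np.float64(0.5)] tool: [ 0.0921 -0.0038  0.0243]
```

View pics/s2c.png

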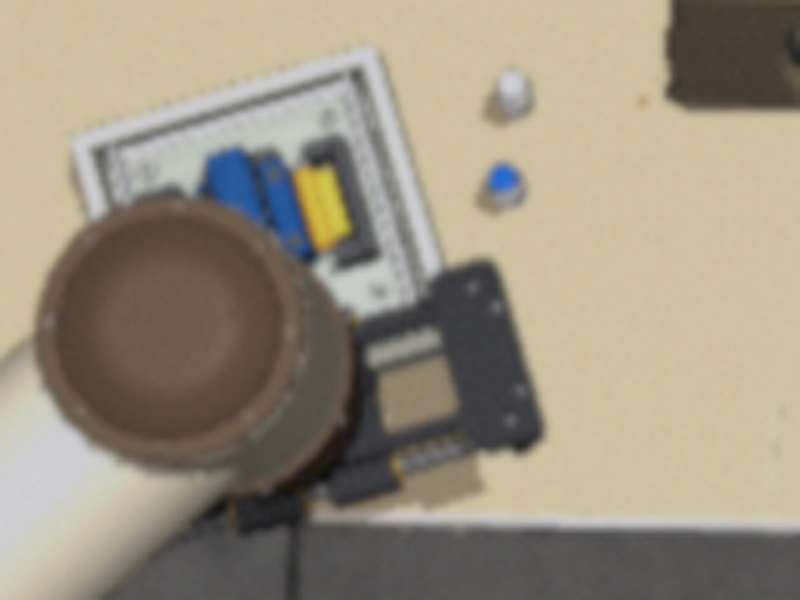

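Emit:
apply_moves(moves=[[[-0.01, 0, 0], 0], [[-0.01, 0, 0], 0], [[-0.01, 0, 0], 0], [[0, 0, -0.04], 0], [[0, 0, -0.04], 0]])

```text
time_s: 8.53
tcp_pos: [0.4187, 0.2018, 0.1095]
ee_rot: [[0.952, 0.306, -0.003], [0.306, -0.952, -0.004], [-0.004, 0.002, -1.0]]
wrist_force: [1.8, 2.5, 0.6]
gripper_width: 0.006
gripper_force: 0.0
```

Emit:
apply_moves(moves=[[[0, 0, -0.04], 0], [[0, 0, -0.04], 0], [[0, 0, -0.02], 0], [[0, 0, 0], 0]], hand=0.06)

```text
time_s: 8.87
tcp_pos: [0.4231, 0.2053, 0.2163]
ee_rot: [[0.952, 0.306, 0.012], [0.306, -0.952, 0.009], [0.014, -0.005, -1.0]]
wrist_force: [0.2, 0.2, -0.6]
gripper_width: 0.222
gripper_force: 0.0
```

```bash
python3 look2.py scene,top,wrist drawer_lip,nest_seat,block_grip,unit,jaw_mid,vial_blue,vial_white w2
```

```text
8.8667 [0.4231 0.2053 0.2163] 17.828910164431168 [ 0.1924  0.2151 -0.6185] 0.2220003312705333 [ 45.8257   6.6703 -21.5318   0.1394 -60.947   61.9385]
drawer_lip [('scene', array([235.9, 318.6]), 0.95), ('top', array([243.1, 272.9]), 0.72), ('wrist', array([329.5, 177.9]), 0.91)]
    [0.4548 0.2133 0.0311] [np.float64(3.1), np.float64(2.4), np.float64(0.8)] tool: [0.03   0.003  0.1856]
nest_seat [('scene', array([206.8, 296.3]), 0.93), ('top', array([231.1, 233.6]), 0.95)]
    [0.5399 0.2405 0.0105] [np.float64(3.2), np.float64(3.2)] tool: [0.119  0.0033 0.2075]
block_grip [('scene', array([196.9, 268.5]), 0.97), ('top', array([227.4, 228.5]), 0.96), ('wrist', array([326.5,  77.9]), 0.86)]
    [0.5384 0.242  0.0787] [np.float64(2.4), np.float64(2.7), np.float64(3.5)] tool: [0.119  0.001  0.1392]
unit [('scene', array([206.3, 300.9]), 0.73), ('top', array([232.2, 238.5]), 0.84)]
    [0.5309 0.2412 0.0081] [np.float64(0.2), np.float64(0.2)] tool: [ 0.1106 -0.0001  0.2098]
jaw_mid [('scene', array([204.6, 286. ]), 0.85), ('top', array([230.8, 235.5]), 0.75)]
    [0.5321 0.239  0.0426] [np.float64(0.1), np.float64(0.1)] tool: [0.1116 0.0021 0.1752]
vial_blue [('scene', array([258.8, 269.5]), 0.5), ('top', array([279.3, 228.7]), 0.56), ('wrist', array([430.3, 102.2]), 0.68)]
    [0.5556 0.1384 0.0101] [np.float64(1.9), np.float64(1.7), np.float64(2.8)] tool: [0.1027 0.1053 0.207 ]
vial_white [('scene', array([253.5, 257.3]), 0.62), ('top', array([283.3, 210.5]), 0.4)]
    [0.5964 0.1305 0.002 ] [np.float64(0.3), np.float64(0.3)] tool: [0.139  0.1254 0.2156]
```

Emit:
apply_moves(moves=[[[0.03, 0, 0], 0], [[0.03, 0, 0], 0], [[0.03, 0, 0], 0], [[0, 0, 0], 0], [[0, 0, 0], 0]])

```text
time_s: 10.48
tcp_pos: [0.5065, 0.2306, 0.209]
ee_rot: [[0.953, 0.304, -0.001], [0.304, -0.953, -0.001], [-0.002, 0.001, -1.0]]
wrist_force: [-0.9, -0.3, 0.8]
gripper_width: 0.689
gripper_force: 0.0
```

```bash
python3 look2.py scene,top,wrist drawer_lip,nest_seat,block_grip,unit,jaw_mid w3
```

```text
10.4833 [0.5065 0.2306 0.209 ] 17.715783433646266 [-0.9032 -0.3087  0.8324] 0.6886303162289897 [ 41.157   16.0392 -10.4384  -0.0128 -63.6216  66.5646]
drawer_lip [('scene', array([236.7, 318. ]), 0.88), ('top', array([240.2, 274.7]), 0.78), ('wrist', array([328.5, 271.9]), 0.77)]
    [0.4515 0.2147 0.0368] [np.float64(1.3), np.float64(3.1), np.float64(3.4)] tool: [-0.0569 -0.0017  0.1723]
nest_seat [('scene', array([201.1, 293.5]), 0.96), ('top', array([232. , 234.7]), 0.8)]
    [0.5387 0.2429 0.0191] [np.float64(3.1), np.float64(3.1)] tool: [ 0.0347 -0.002   0.1898]
block_grip [('scene', array([199.2, 269.5]), 0.92), ('top', array([227. , 229.9]), 0.5), ('wrist', array([324.3, 191.2]), 0.56)]
    [0.5349 0.2415 0.0808] [np.float64(1.0), np.float64(2.6), np.float64(2.0)] tool: [ 0.0306 -0.0018  0.1281]
unit [('scene', array([207.8, 302. ]), 0.7), ('top', array([237.1, 236.6]), 0.61)]
    [ 0.5387  0.235  -0.0066] [np.float64(2.8), np.float64(2.8)] tool: [0.0324 0.0054 0.2155]
jaw_mid [('scene', array([203.2, 290.4]), 0.93), ('top', array([231.8, 236.6]), 0.77)]
    [0.5322 0.2404 0.0322] [np.float64(2.3), np.float64(2.3)] tool: [ 0.0278 -0.0016  0.1767]
```

View pics/w3.png

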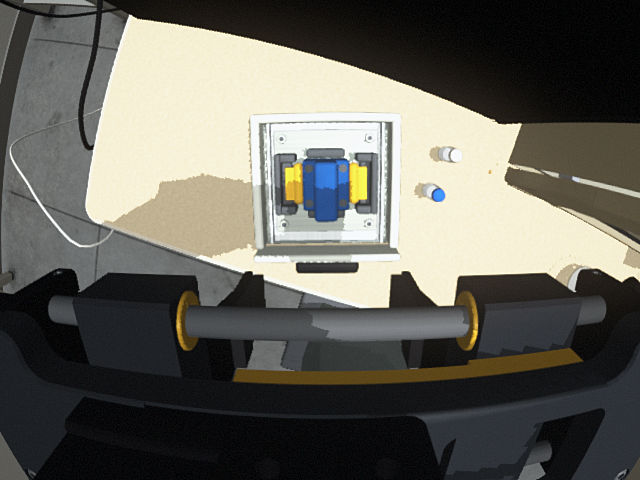

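Emit:
apply_moves(moves=[[[0.015, -0.0005, 0], 0], [[0.015, -0.0005, 0], 0], [[0, 0, 0.03], 0], [[0, 0, 0.03], 0], [[0, 0, 0.03], 0]], hand=0.05)

```text
time_s: 11.8
tcp_pos: [0.5344, 0.2408, 0.1194]
ee_rot: [[0.952, 0.305, 0.001], [0.305, -0.952, 0.001], [0.002, -0.001, -1.0]]
wrist_force: [0.3, 0.7, -0.6]
gripper_width: 0.582
gripper_force: 0.0
```

Emit:
apply_moves(moves=[[[0, 0, 0], 0], [[0, 0, 0], 0]])

```text
time_s: 11.97
tcp_pos: [0.5336, 0.2399, 0.119]
ee_rot: [[0.952, 0.306, -0.003], [0.306, -0.952, -0.003], [-0.003, 0.002, -1.0]]
wrist_force: [0.3, 0.9, 0.5]
gripper_width: 0.579
gripper_force: 0.0
```

```bash
python3 look2.py wrist,scene,top drawer_lip,nest_seat,block_grip,unit,jaw_mid
python3 - <<'E'
from h import *
p=cap("wrist");q=models.cut_out(p,"block");print(p["intrinsics"],q[0]["confidence"],np.array(q[0]["extent"])*[640,480,640,480])
m=q[0]["region"];
for row in range(120,300,12):
    c=np.where(m[row])[0]
    if len(c):print(row,c.min(),c.max())
cv2.imwrite("pics/w4.png",p["frame"][100:400,170:480])
E
```

```text
11.9667 [0.5336 0.2399 0.119 ] 17.795538208800487 [0.2928 0.9422 0.5051] 0.5790250625861174 [ 40.0775  23.608  -13.2193   0.0344 -53.3861  67.6976]
drawer_lip [('wrist', array([327. , 351.8]), 0.63), ('scene', array([235.1, 318.7]), 0.72), ('top', array([243.6, 272.2]), 0.61)]
    [0.4528 0.2137 0.0366] [np.float64(2.2), np.float64(4.6), np.float64(4.5)] tool: [-0.0846  0.0002  0.0827]
nest_seat [('wrist', array([476.3, 197.2]), 0.74), ('scene', array([203.3, 291.9]), 0.56), ('top', array([233.9, 235.2]), 0.94)]
    [0.5567 0.2124 0.0438] [np.float64(68.1), np.float64(40.3), np.float64(31.1)] tool: [0.0138 0.0331 0.0752]
block_grip [('wrist', array([326.1, 261.6]), 0.56), ('scene', array([200.1, 267.9]), 0.8), ('top', array([227.5, 229.2]), 0.62)]
    [0.5371 0.2403 0.0813] [np.float64(1.4), np.float64(1.1), np.float64(1.8)] tool: [0.0036 0.0006 0.0377]
unit [('scene', array([382.7, 243.5]), 0.68), ('top', array([232.7, 237.3]), 0.75)]
    [0.4068 0.1291 0.2596] [np.float64(111.3), np.float64(111.3)] tool: [-0.155   0.0671 -0.14  ]
jaw_mid [('scene', array([205.6, 288.9]), 0.91), ('top', array([229.4, 237.5]), 0.59)]
    [0.5272 0.2407 0.0415] [np.float64(1.3), np.float64(1.3)] tool: [-0.0056 -0.0028  0.0776]
[[371.64829954   0.         326.76634516]
 [  0.         371.64829954 236.88212896]
 [  0.           0.           1.        ]] 0.71 [294.4   208.704  66.112  96.48 ]
216 298 356
228 295 358
240 297 358
252 297 358
264 297 358
276 297 357
288 311 343
```

View pics/w4.png

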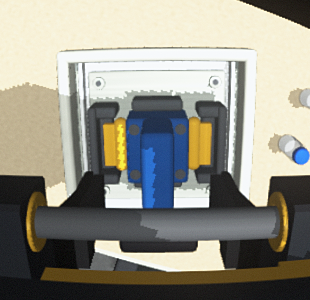

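Emit:
apply_moves(moves=[[[0, 0, 0.016], 0], [[0, 0, 0.016], 0], [[0, 0, 0.015], 0], [[0, 0, 0], 0], [[0, 0, 0], 0]])

```text
time_s: 13.38
tcp_pos: [0.5338, 0.2402, 0.0725]
ee_rot: [[0.952, 0.306, -0.001], [0.306, -0.952, -0.001], [-0.002, 0.001, -1.0]]
wrist_force: [-0.2, 1.2, -0.3]
gripper_width: 0.574
gripper_force: 0.0
```

Emit:
apply_moves(moves=[[[0, 0, 0], 0], [[0, 0, 0], 0], [[0, 0, 0], 0], [[0, 0, 0], 0], [[0, 0, 0], 0]], hand=0.0)

```text
time_s: 13.8
tcp_pos: [0.5343, 0.2407, 0.0736]
ee_rot: [[0.952, 0.305, 0.001], [0.305, -0.952, 0.001], [0.001, -0.0, -1.0]]
wrist_force: [0.8, -0.4, -0.1]
gripper_width: 0.282
gripper_force: 0.0
```

Emit:
apply_moves(moves=[[[0, 0, 0], 0], [[0, 0, 0], 0], [[0, 0, 0], 0]])

```text
time_s: 14.05
tcp_pos: [0.5342, 0.2405, 0.0734]
ee_rot: [[0.952, 0.306, 0.0], [0.306, -0.952, -0.0], [0.0, 0.0, -1.0]]
wrist_force: [0.4, -1.0, 2.3]
gripper_width: 0.207
gripper_force: 30.0
```

Emit:
apply_moves(moves=[[[0, -0.0015, 0], 0], [[0, -0.0015, 0], 0], [[0, -0.0015, 0], 0], [[0, -0.0015, 0], 0]])

```text
time_s: 14.38
tcp_pos: [0.5331, 0.2428, 0.0736]
ee_rot: [[0.952, 0.306, -0.0], [0.306, -0.952, -0.006], [-0.002, 0.006, -1.0]]
wrist_force: [8.1, -13.9, 3.3]
gripper_width: 0.204
gripper_force: 30.1
```

Emit:
apply_moves(moves=[[[0, -0.0015, 0], 0], [[0, -0.0015, 0], 0], [[0, -0.0015, 0], 0], [[0, 0, 0], 0]])

```text
time_s: 14.72
tcp_pos: [0.5322, 0.2446, 0.0742]
ee_rot: [[0.952, 0.306, -0.001], [0.306, -0.952, -0.01], [-0.004, 0.01, -1.0]]
wrist_force: [8.9, -18.2, 5.6]
gripper_width: 0.207
gripper_force: 30.6
```

```bash
cat > st.py <<'E'
from h import *
np.set_printoptions(precision=4,suppress=True)
s=r.sense();R=np.array(s["ee_rot"]);t=np.array(s["tcp_pos"])
print(s["time_s"],t,"tool F",R.T@np.array(s["wrist_force"]),"M",R.T@np.array(s["moment"]),s["gripper_width"]*87,s["gripper_force"],"ez",R[:,2],"lat from nest",-(t-[.5342,.2405,0])@[.306,-.952,0])
E
python3 st.py
```

```text
14.7167 [0.5322 0.2446 0.0742] tool F [ 2.891  20.0984 -5.4558] M [-6.8857  0.8177 -0.0026] 17.968091387231745 30.586156994104385 ez [-0.0006 -0.0104 -0.9999] lat from nest 0.004542583471581205
```

```bash
python3 look2.py top,scene block,block_grip,drawer_lip s3; python3 -c "
import cv2
a=cv2.imread('pics/s3.png');cv2.imwrite('pics/s3c.png',cv2.resize(a[220:370,120:320],(800,600),interpolation=cv2.INTER_CUBIC))"
```

```text
14.7167 [0.5322 0.2446 0.0742] 17.829835092524046 [  8.9098 -18.19     5.6399] 0.206529786060135 [ 40.7497  26.7003 -15.958    0.5793 -47.7589  66.6901]
block [('top', array([230.2, 236.1]), 0.65), ('scene', array([204. , 293.8]), 0.97)]
    [0.5334 0.2427 0.0242] [np.float64(0.4), np.float64(0.4)] tool: [0.0007 0.0017 0.0501]
block_grip [('top', array([228.5, 231.3]), 0.66), ('scene', array([196.8, 271.7]), 0.87)]
    [0.5374 0.2425 0.0723] [np.float64(3.3), np.float64(3.3)] tool: [0.0043 0.0036 0.0019]
drawer_lip [('top', array([240.4, 274.7]), 0.75), ('scene', array([236.3, 319. ]), 0.81)]
    [0.4492 0.2166 0.0384] [np.float64(0.8), np.float64(0.8)] tool: [-0.0875  0.0009  0.0362]
```

View pics/s3c.png

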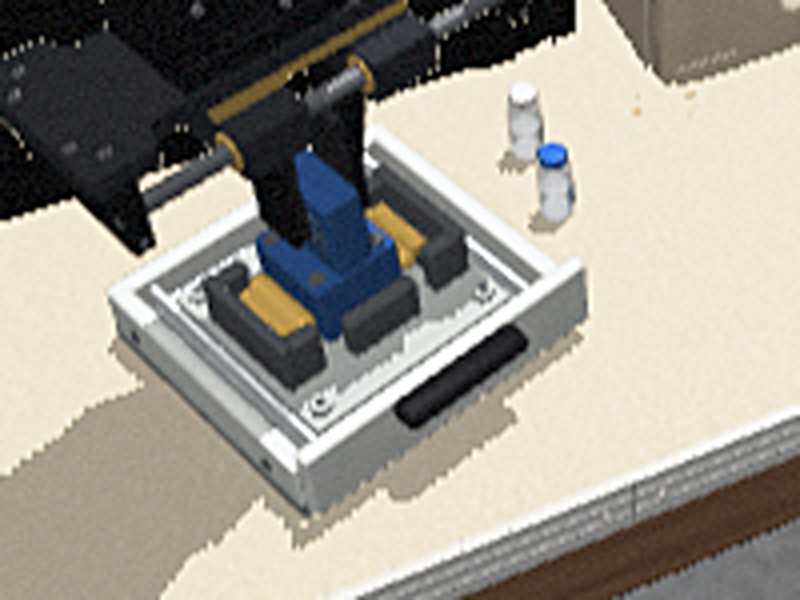

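Emit:
apply_moves(moves=[[[0, 0.005, 0], 0], [[0, 0.005, 0], 0], [[0, 0.004, -0.0006], 0], [[0, 0.004, -0.0007], 0], [[0, 0.004, -0.0007], 0]])

```text
time_s: 15.53
tcp_pos: [0.5367, 0.2351, 0.0753]
ee_rot: [[0.953, 0.304, 0.001], [0.304, -0.953, 0.01], [0.004, -0.009, -1.0]]
wrist_force: [-11.0, 18.7, 5.3]
gripper_width: 0.211
gripper_force: 30.9
```

```bash
python3 st.py
```

```text
15.5333 [0.5367 0.2351 0.0753] tool F [ -4.7832 -21.1734  -5.1581] M [ 7.2231 -1.7589 -0.0557] 18.35201851800874 30.88097272440791 ez [ 0.0015  0.0101 -0.9999] lat from nest -0.005925328633849989
```

Emit:
apply_moves(moves=[[[0, -0.005, 0], 0], [[0, -0.005, 0], 0], [[0, -0.005, -0.0006], 0], [[0, -0.005, -0.0007], 0], [[0, -0.004, -0.0007], 0]])

```text
time_s: 15.95
tcp_pos: [0.5314, 0.2473, 0.0776]
ee_rot: [[0.952, 0.307, -0.001], [0.307, -0.952, -0.011], [-0.004, 0.01, -1.0]]
wrist_force: [10.2, -18.7, 5.7]
gripper_width: 0.218
gripper_force: 31.5
```

Emit:
apply_moves(moves=[[[0, 0.005, 0], 0], [[0, 0.005, 0], 0], [[0, 0.005, -0.0006], 0], [[0, 0.005, -0.0007], 0], [[0, 0.005, -0.0007], 0]])

```text
time_s: 16.37
tcp_pos: [0.5374, 0.234, 0.0795]
ee_rot: [[0.953, 0.304, 0.002], [0.304, -0.953, 0.01], [0.005, -0.009, -1.0]]
wrist_force: [-11.2, 17.9, 8.0]
gripper_width: 0.216
gripper_force: 30.7
```

```bash
python3 st.py; python3 look2.py top,scene block,block_grip,drawer_lip,nest_seat
```

```text
16.3667 [0.5374 0.234  0.0795] tool F [ -5.1942 -20.559   -7.8675] M [ 7.0046 -1.6108 -0.0237] 18.766709344322926 30.71037425659597 ez [ 0.002   0.0101 -0.9999] lat from nest -0.007202789366955816
16.3667 [0.5374 0.234  0.0795] 17.707443716242597 [-11.2179  17.9244   8.0264] 0.2157093028083095 [ 39.1425  26.0876 -15.6828  -0.5075 -47.7739  68.9058]
block [('top', array([232.2, 239.2]), 0.68), ('scene', array([204.6, 291.3]), 0.63)]
    [0.5263 0.2392 0.0353] [np.float64(2.7), np.float64(2.7)] tool: [-0.0092 -0.008   0.0442]
block_grip [('top', array([231.5, 227.6]), 0.66), ('scene', array([202.6, 264.4]), 0.9)]
    [0.543  0.2329 0.0794] [np.float64(0.6), np.float64(0.6)] tool: [0.005  0.0027 0.0001]
drawer_lip [('top', array([243.1, 273.2]), 0.92), ('scene', array([238. , 319.7]), 0.69)]
    [0.4535 0.2125 0.0295] [np.float64(1.2), np.float64(1.2)] tool: [-0.0868 -0.0047  0.0496]
nest_seat [('top', array([232.1, 234.8]), 0.74), ('scene', array([208.1, 295.7]), 0.79)]
    [0.537  0.2381 0.0137] [np.float64(2.6), np.float64(2.6)] tool: [ 0.0005 -0.0035  0.0658]
```

Emit:
apply_moves(moves=[[[0, -0.005, 0], 0], [[0, -0.005, 0], 0], [[0, -0.005, -0.0006], 0], [[0, -0.005, -0.0007], 0], [[0, -0.005, -0.0007], 0]])

```text
time_s: 17.28
tcp_pos: [0.5314, 0.2476, 0.0818]
ee_rot: [[0.952, 0.307, -0.0], [0.307, -0.952, -0.01], [-0.003, 0.009, -1.0]]
wrist_force: [8.9, -18.7, 7.6]
gripper_width: 0.214
gripper_force: 30.9
```

Emit:
apply_moves(moves=[[[0, 0.005, 0], 0], [[0, 0.005, 0], 0], [[0, 0.005, -0.0006], 0], [[0, 0.005, -0.0007], 0], [[0, 0.005, -0.0007], 0]])

```text
time_s: 17.7
tcp_pos: [0.5376, 0.2336, 0.0838]
ee_rot: [[0.953, 0.304, 0.002], [0.304, -0.953, 0.01], [0.005, -0.008, -1.0]]
wrist_force: [-10.5, 16.2, 8.1]
gripper_width: 0.213
gripper_force: 30.8
```

```bash
python3 st.py; python3 look2.py top,scene block,block_grip,drawer_lip,nest_seat s4;python3 -c "
import cv2
a=cv2.imread('pics/s4.png');cv2.imwrite('pics/s4c.png',cv2.resize(a[220:370,120:320],(800,600),interpolation=cv2.INTER_CUBIC))"
```

```text
17.7 [0.5376 0.2336 0.0838] tool F [ -5.0489 -18.7518  -7.9689] M [ 6.5213 -1.4895 -0.0625] 18.557930136581746 30.83530787844211 ez [ 0.0023  0.0096 -1.    ] lat from nest -0.00763076413904122
17.7 [0.5376 0.2336 0.0838] 17.716207228425876 [-10.5342  16.2487   8.1015] 0.2133095417997902 [ 39.1155  25.791  -15.4488  -0.4621 -48.3136  68.9079]
block [('top', array([232.8, 234.6]), 0.41)]
block_grip [('top', array([230.3, 229. ]), 0.41), ('scene', array([200.5, 262.6]), 0.79)]
    [0.5391 0.2352 0.0878] [np.float64(1.8), np.float64(1.8)] tool: [ 0.0019 -0.0011 -0.004 ]
drawer_lip [('top', array([241.5, 274.4]), 0.63), ('scene', array([239.5, 318.5]), 0.95)]
    [0.4492 0.213  0.0378] [np.float64(0.7), np.float64(0.7)] tool: [-0.0907 -0.0069  0.0455]
nest_seat [('top', array([230.6, 233.9]), 0.67), ('scene', array([205.1, 298. ]), 0.56)]
    [0.5401 0.2428 0.0071] [np.float64(2.3), np.float64(2.3)] tool: [ 0.0048 -0.0074  0.0768]
```

View pics/s4c.png

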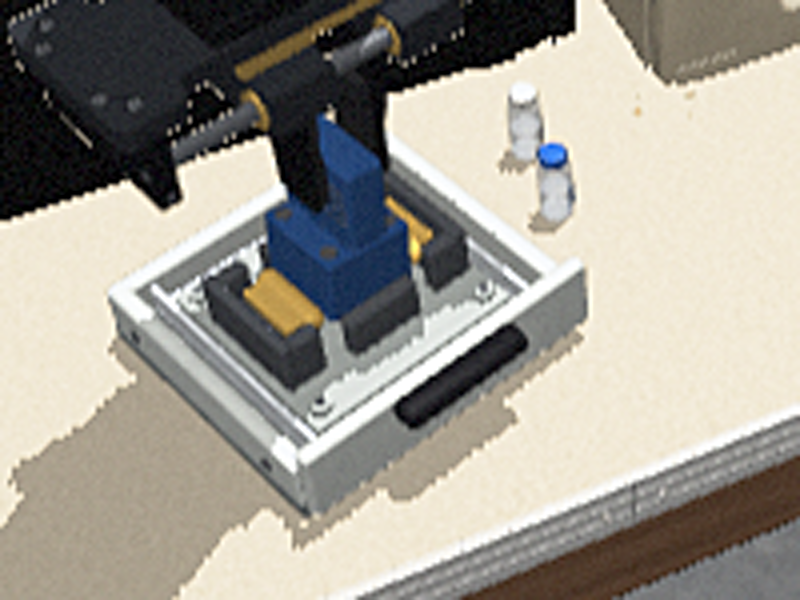

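Emit:
apply_moves(moves=[[[0, -0.005, 0], 0], [[0, -0.005, 0], 0], [[0, -0.005, -0.0006], 0], [[0, -0.005, -0.0007], 0], [[0, -0.005, -0.0007], 0]])

```text
time_s: 18.62
tcp_pos: [0.5314, 0.2476, 0.0859]
ee_rot: [[0.952, 0.307, -0.0], [0.307, -0.952, -0.01], [-0.003, 0.009, -1.0]]
wrist_force: [7.4, -17.8, 8.8]
gripper_width: 0.214
gripper_force: 30.9
```

Emit:
apply_moves(moves=[[[0, 0.005, 0], 0], [[0, 0.005, 0], 0], [[0, 0.005, -0.0006], 0], [[0, 0.005, -0.0007], 0], [[0, 0.005, -0.0007], 0]])

```text
time_s: 19.03
tcp_pos: [0.5378, 0.2333, 0.0877]
ee_rot: [[0.953, 0.305, 0.002], [0.304, -0.952, 0.009], [0.005, -0.008, -1.0]]
wrist_force: [-8.7, 15.3, 8.0]
gripper_width: 0.212
gripper_force: 30.9
```

```bash
python3 st.py
```

```text
19.0333 [0.5378 0.2333 0.0877] tool F [ -3.6243 -17.2851  -7.8433] M [ 5.938  -1.2421  0.0257] 18.43679272690059 30.87767547229305 ez [ 0.0024  0.0092 -1.    ] lat from nest -0.00791656312090666
```

Emit:
apply_moves(moves=[[[0, -0.005, 0], 0], [[0, -0.005, 0], 0], [[0, -0.005, -0.0006], 0], [[0, -0.005, -0.0007], 0], [[0, -0.005, -0.0007], 0]])

```text
time_s: 19.45
tcp_pos: [0.5312, 0.2478, 0.0898]
ee_rot: [[0.952, 0.307, -0.001], [0.307, -0.952, -0.01], [-0.004, 0.009, -1.0]]
wrist_force: [6.7, -15.7, 9.8]
gripper_width: 0.206
gripper_force: 31.0
```

Emit:
apply_moves(moves=[[[0, 0.005, 0], 0], [[0, 0.005, 0], 0], [[0, 0.005, -0.0006], 0], [[0, 0.005, -0.0007], 0], [[0, 0.005, -0.0007], 0]])

```text
time_s: 19.87
tcp_pos: [0.538, 0.233, 0.0919]
ee_rot: [[0.952, 0.305, 0.003], [0.305, -0.952, 0.008], [0.005, -0.007, -1.0]]
wrist_force: [-8.0, 13.5, 8.7]
gripper_width: 0.214
gripper_force: 31.1
```

```bash
python3 st.py; python3 look2.py top,scene block,block_grip,drawer_lip,nest_seat s5;python3 -c "
import cv2
a=cv2.imread('pics/s5.png');cv2.imwrite('pics/s5c.png',cv2.resize(a[220:370,120:320],(800,600),interpolation=cv2.INTER_CUBIC))"
```

```text
19.8667 [0.538  0.233  0.0919] tool F [ -3.4246 -15.3083  -8.644 ] M [ 5.435  -1.1153 -0.0843] 18.598078383968446 31.090112978126854 ez [ 0.0026  0.0083 -1.    ] lat from nest -0.008305815470579389
19.8667 [0.538  0.233  0.0919] 17.749391110746718 [-7.9513 13.463   8.7357] 0.21377101590768327 [ 39.0845  25.2391 -14.9929  -0.3641 -49.3517  68.9021]
block [('top', array([229. , 233.9]), 0.57), ('scene', array([205.3, 287.5]), 0.73)]
    [0.5349 0.2409 0.0375] [np.float64(3.0), np.float64(3.0)] tool: [-0.0008 -0.0081  0.0545]
block_grip [('top', array([231.1, 228.7]), 0.69)]
drawer_lip [('top', array([239.8, 275.5]), 0.64), ('scene', array([238.1, 319.9]), 0.68)]
    [0.4467 0.2163 0.0391] [np.float64(0.7), np.float64(0.7)] tool: [-0.0923 -0.0115  0.0525]
nest_seat [('top', array([231., 236.]), 0.9)]
```

View pics/s5c.png

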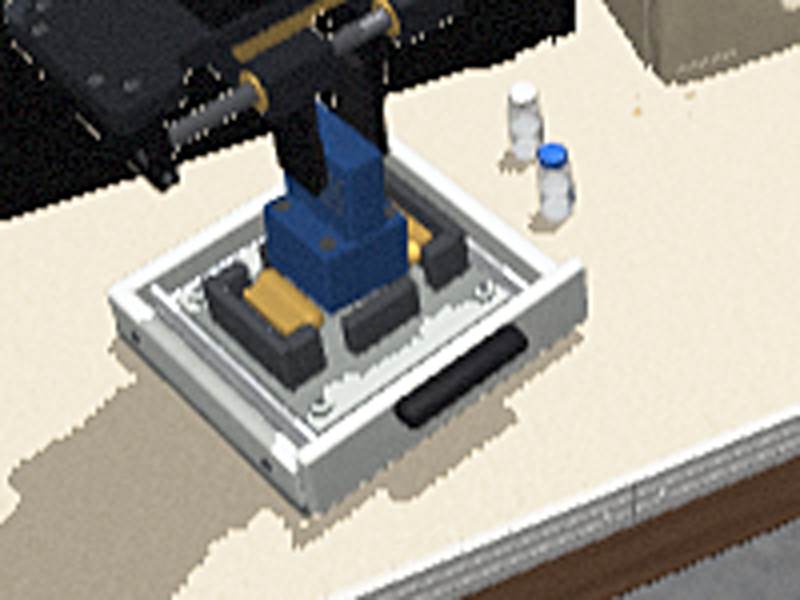

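```bash
cat > meas.py <<'E'
from h import *
a=cv2.imread('pics/s4.png');b=cv2.imread('pics/s5.png')
def blue(i):
    h=cv2.cvtColor(i,cv2.COLOR_BGR2HSV);m=cv2.inRange(h,(100,90,30),(125,255,255));m[:, :170]=0;m[:,232:]=0;m[:225]=0;m[310:]=0;return m
for i in(cv2.imread('pics/s3.png'),a,b):
    m=blue(i);ys,xs=np.where(m>0);print(xs.min(),ys[xs==xs.min()].mean(),xs.max(),ys[xs==xs.max()].mean(),ys.max(),xs[ys==ys.max()].mean(),ys.min(),m.sum()/255)
U=4
A,B=[cv2.resize(i,None,fx=U,fy=U,interpolation=cv2.INTER_CUBIC) for i in(a,b)]
def shift(x0,y0,x1,y1):
    T=A[y0*U:y1*U,x0*U:x1*U];S=B[(y0-12)*U:(y1+12)*U,(x0-8)*U:(x1+8)*U]
    r_=cv2.matchTemplate(S,T,cv2.TM_CCOEFF_NORMED);_,v,_,l=cv2.minMaxLoc(r_);return (l[0]/U-8,l[1]/U-12,round(v,3))
print("body",shift(186,268,224,298),"bodytop",shift(184,266,226,284),"plate bolts",shift(190,310,210,330),shift(236,286,248,298),"fin",shift(200,252,218,280))
E
python3 meas.py
```

```text
171 249.0 225 232.0 304 202.0 225 856.0
179 243.0 227 276.0 299 203.0 225 1036.0
175 234.0 224 274.0 297 202.0 225 1111.0
body (-0.5, -1.0, 0.906) bodytop (-0.25, -0.75, 0.91) plate bolts (0.0, 0.0, 0.994) (0.0, 0.0, 0.998) fin (-0.25, -2.75, 0.895)
```

```bash
cat > fit.py <<'E'
from h import *
from itertools import product
from scipy.optimize import differential_evolution as DE
yaw=np.radians(17.8);Ru=np.array([[np.cos(yaw),-np.sin(yaw),0],[np.sin(yaw),np.cos(yaw),0],[0,0,1]])
S=np.array([.534,.2395,.021])
def box(lx,ly,z0,z1): return np.array([[sx*lx/2,sy*ly/2,z] for sx,sy,z in product((-1,1),(-1,1),(z0,z1))])
BX=[box(.044,.040,.004,.036),box(.046,.018,.036,.076)]
def sil(p,h,phi,dy,off):
    c,s=np.cos(phi),np.sin(phi);Rx=np.array([[1,0,0],[0,c,-s],[0,s,c]]);piv=np.array([0,0,.016])
    m=np.zeros((960,1280),np.uint8);K=np.array(p["intrinsics"]);R=np.array(p["orientation"])
    for B in BX:
        X=(Rx@(B+[0,0,h]-piv).T).T+piv+[0,dy,0]
        X=(Ru@X.T).T+S;Y=(X-p["eye"])@R;q=(K@(Y/Y[:,2:]).T).T[:,:2]+off
        cv2.fillConvexPoly(m,cv2.convexHull((q*2).astype(np.float32)).round().astype(np.int32),1)
    return m
def masks(f):
    f=cv2.resize(f,(1280,960),interpolation=cv2.INTER_LINEAR)
    h=cv2.cvtColor(f,cv2.COLOR_BGR2HSV);b=cv2.inRange(h,(100,100,35),(125,255,255))
    w=np.zeros_like(b);w[440:640,340:460]=1;b=(b>0)&(w>0)&True
    dark=(h[...,2]<75)&~b
    return b,dark
def score(p,b,dark,*a):
    m=sil(p,*a)>0;return (b&~m).sum()+(m&~b&~dark).sum()+0.3*(m&dark).sum()
def fit(p,off=None,h=None):
    b,d=masks(p["frame"])
    bd=[(-.002,.04) if h is None else (h-1e-6,h+1e-6),(-.2,.2),(-.004,.004)]
    if off is None: g=lambda v:score(p,b,d,v[0],v[1],0,np.array(v[2:]));bd=bd[:2]+[(-6,6),(-6,6)]
    else: g=lambda v:score(p,b,d,*v,np.array(off))
    r_=DE(g,bd,seed=1,maxiter=60,popsize=12,tol=1e-4);return r_.x,r_.fun,b.sum()
E
python3 - <<'E'
from fit import *
np.set_printoptions(precision=4,suppress=True)
p=cap("scene");q=dict(p)
q["frame"]=cv2.imread("pics/s3.png");x,f,n=fit(q,h=0.);print("s3",x,np.degrees(x[1]),f,n);off=x[2:]
np.save("off.npy",off)
for s in("s4","s5"):
    q["frame"]=cv2.imread(f"pics/{s}.png");x,f,n=fit(q,off);print(s,x,np.degrees(x[1]),f,n)
x,f,n=fit(p,off);print("now",x,f,n)
E
```

```text
s3 [ 0.     -0.1478 -1.8359 -4.4628] -8.466864773282722 937.8 3240
s4 [ 0.0011  0.0587 -0.0039] 3.364720107209498 778.5999999999999 3993
s5 [ 0.0029  0.0697 -0.004 ] 3.99167877500363 690.0 4297
now [ 0.0042  0.0721 -0.0031] 728.0 4275
```

```bash
cat > joint.py <<'E'
from fit import *
np.set_printoptions(precision=4,suppress=True)
p=cap("scene");fr=[cv2.imread(f"pics/{s}.png") for s in("s3","s4","s5")]+[p["frame"]]
M=[masks(f) for f in fr]
def g(v,parts=False):
    o=np.array(v[:2]);c=[score(p,*M[0],0,v[2],0,o)]+[score(p,*M[i],v[1+2*i],v[2+2*i],0,o) for i in(1,2,3)]
    return c if parts else sum(c)
r_=DE(g,[(-6,6),(-6,6),(-.2,.05)]+[(-.002,.025),(-.05,.2)]*3,seed=2,maxiter=150,popsize=10,tol=1e-5)
print(r_.x,r_.fun,g(r_.x,True),[m[0].sum() for m in M])
np.save("off.npy",r_.x[:2])
# overlay mosaic
o=r_.x[:2];V=[(0,r_.x[2])]+[(r_.x[1+2*i],r_.x[2+2*i]) for i in(1,2,3)]
t=[]
for f,v in zip(fr,V):
    F=cv2.resize(f,(1280,960));c,_=cv2.findContours(sil(p,*v,0,o),cv2.RETR_EXTERNAL,cv2.CHAIN_APPROX_NONE);F0=F.copy();cv2.drawContours(F,c,-1,(0,255,0),1)
    t.append(cv2.resize(F[440:640,330:530],(390,295)))
cv2.imwrite("pics/m.png",np.vstack([np.hstack(t[:2]),np.hstack(t[2:])]))
E
python3 joint.py
```

```text
[ 0.1304 -2.5269 -0.15    0.0089  0.0673  0.0117  0.0748  0.0107  0.0716] 3481.5 [np.float64(1092.8), np.float64(877.0), np.float64(750.7), np.float64(761.0)] [np.int64(3240), np.int64(3993), np.int64(4297), np.int64(4277)]
```

View pics/m.png

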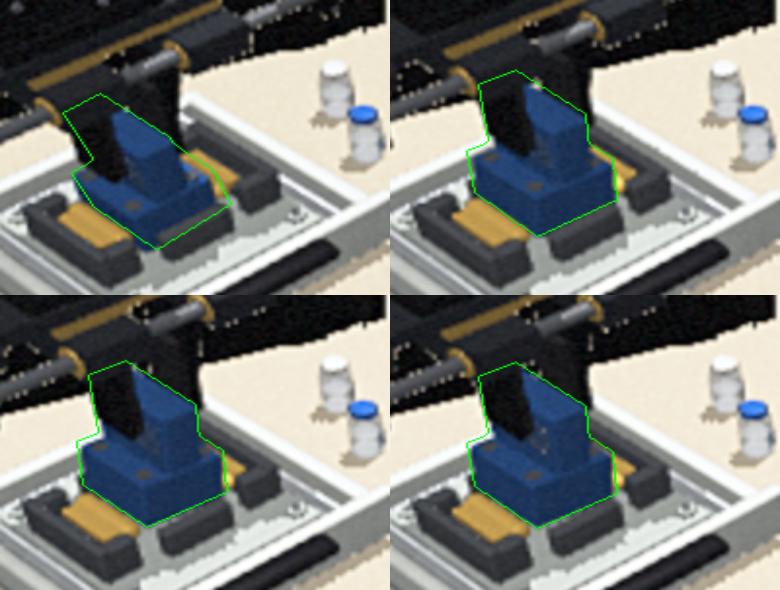

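Emit:
apply_moves(moves=[[[0, -0.005, 0], 0], [[0, -0.005, 0], 0], [[0, -0.005, -0.0005], 0], [[0, -0.005, -0.0005], 0], [[0, -0.005, -0.0005], 0]])

```text
time_s: 20.88
tcp_pos: [0.5326, 0.2484, 0.0959]
ee_rot: [[0.951, 0.308, 0.003], [0.308, -0.951, -0.008], [0.0, 0.009, -1.0]]
wrist_force: [5.9, -16.2, 17.7]
gripper_width: 0.21
gripper_force: 31.4
```

```bash
cat > now.py <<'E'
import runpy;runpy.run_path("st.py")
from fit import *
np.set_printoptions(precision=4,suppress=True)
p=cap("scene");off=np.load("off.npy");x,f,n=fit(p,off);print("h,phi,dy",x,f,n)
import sys
if len(sys.argv)>1:cv2.imwrite(f"pics/{sys.argv[1]}.png",p["frame"])
a=cv2.imread("pics/s3.png");U=4;A,B=[cv2.resize(i,None,fx=U,fy=U,interpolation=cv2.INTER_CUBIC) for i in(a,p["frame"])]
for n,(x0,y0,x1,y1) in dict(Lhousing=(172,294,204,318),fwall=(208,292,224,308),bolt=(190,310,210,330),lip=(216,300,256,330)).items():
    T=A[y0*U:y1*U,x0*U:x1*U];S_=B[(y0-8)*U:(y1+8)*U,(x0-8)*U:(x1+8)*U];_,v,_,l=cv2.minMaxLoc(cv2.matchTemplate(S_,T,cv2.TM_CCOEFF_NORMED));print(n,l[0]/U-8,l[1]/U-8,round(v,3))
E
python3 now.py s6
```

```text
20.8833 [0.5326 0.2484 0.0959] tool F [  0.657   17.3819 -17.5716] M [-6.0923  0.1716  0.0876] 18.251223486865754 31.416382282041013 ez [ 0.0031 -0.0084 -1.    ] lat from nest 0.007962842969103844
h,phi,dy [ 0.0158 -0.1418  0.0022] 723.5999999999999 3872
Lhousing 0.0 0.0 0.926
fwall 0.0 0.5 0.875
bolt 0.0 0.0 0.976
lip 0.0 0.0 0.987
```

Emit:
apply_moves(moves=[[[0, 0.003, -0.0005], 0], [[0, 0.003, -0.0005], 0], [[0, 0.003, -0.0005], 0], [[0, 0.003, -0.0005], 0], [[0, 0.0005, 0], 0]])

```text
time_s: 21.35
tcp_pos: [0.5352, 0.2416, 0.0966]
ee_rot: [[0.952, 0.305, 0.003], [0.305, -0.952, 0.003], [0.004, -0.002, -1.0]]
wrist_force: [-1.2, 2.9, 9.6]
gripper_width: 0.205
gripper_force: 29.7
```

```bash
python3 now.py s7
```

```text
21.35 [0.5352 0.2416 0.0966] tool F [-0.2722 -3.1219 -9.5876] M [ 1.2256 -0.4704  0.0321] 17.8413104759165 29.693464636802673 ez [ 0.0033  0.003  -1.    ] lat from nest 0.0007387659791945279
h,phi,dy [ 0.0155 -0.0761 -0.0007] 696.0999999999999 3983
Lhousing 0.0 -0.25 0.835
fwall 0.0 0.25 0.872
bolt 0.0 0.0 0.986
lip 0.0 0.0 0.995
```

Emit:
apply_moves(moves=[[[0, 0.002, -0.0005], 0], [[0, 0.003, -0.0005], 0], [[0, 0.003, -0.0005], 0], [[0, 0.002, -0.0005], 0], [[0, 0, 0], 0]])

```text
time_s: 21.82
tcp_pos: [0.5385, 0.2335, 0.0984]
ee_rot: [[0.952, 0.306, 0.005], [0.306, -0.952, 0.004], [0.006, -0.003, -1.0]]
wrist_force: [-1.5, 5.1, 8.1]
gripper_width: 0.201
gripper_force: 30.0
```

```bash
python3 now.py s8
```

```text
21.8167 [0.5385 0.2335 0.0984] tool F [ 0.1397 -5.3387 -8.0761] M [ 1.6099  0.0832 -0.1124] 17.520052742531362 30.031537413597107 ez [ 0.0045  0.0045 -1.    ] lat from nest -0.007968521594388715
h,phi,dy [ 0.0192  0.001  -0.0036] 792.0999999999999 4086
Lhousing 0.0 0.0 0.782
fwall 0.25 0.25 0.817
bolt 0.0 0.0 0.956
lip 0.0 0.0 0.993
```

Emit:
apply_moves(moves=[[[0, -0.001, -0.001], 0], [[0, -0.002, -0.001], 0], [[0, -0.002, -0.001], 0], [[0, -0.002, -0.001], 0], [[0, -0.001, -0.001], 0]])

```text
time_s: 22.28
tcp_pos: [0.5334, 0.2379, 0.1003]
ee_rot: [[0.952, 0.305, -0.003], [0.305, -0.952, -0.002], [-0.004, 0.001, -1.0]]
wrist_force: [0.5, 0.2, -2.1]
gripper_width: 0.206
gripper_force: 30.0
```

```bash
python3 now.py s9
```

```text
22.2833 [0.5334 0.2379 0.1003] tool F [ 0.5032 -0.0493  2.1447] M [-0.0552  0.0307  0.0173] 17.888338411713047 29.982310831546783 ez [-0.0032 -0.002  -1.    ] lat from nest -0.002218271562510494
h,phi,dy [ 0.0157 -0.0441 -0.0026] 685.5999999999999 4157
Lhousing 0.0 -0.25 0.805
fwall 0.25 0.25 0.871
bolt 0.0 0.0 0.989
lip 0.0 0.0 0.996
```

Emit:
apply_moves(moves=[[[0, -0.0005, -0.003], 0], [[0, -0.0005, -0.003], 0], [[0, -0.0005, -0.003], 0], [[0, -0.0005, -0.003], 0], [[0, 0, -0.003], 0]])

```text
time_s: 22.75
tcp_pos: [0.5341, 0.2407, 0.117]
ee_rot: [[0.952, 0.305, 0.0], [0.305, -0.952, 0.0], [0.0, -0.0, -1.0]]
wrist_force: [0.9, -0.5, -1.6]
gripper_width: 0.203
gripper_force: 30.0
```

Emit:
apply_moves(moves=[[[0, 0, 0], 0], [[0, 0, 0], 0], [[0, 0, 0], 0], [[0, 0, 0], 0], [[0, 0, 0], 0]])

```text
time_s: 23.17
tcp_pos: [0.5339, 0.2404, 0.1164]
ee_rot: [[0.952, 0.305, -0.0], [0.305, -0.952, -0.0], [-0.0, 0.0, -1.0]]
wrist_force: [0.8, 0.7, -1.9]
gripper_width: 0.207
gripper_force: 30.0
```

```bash
python3 now.py s10; python3 look2.py scene,top,wrist block,block_grip,nest_seat,drawer_lip
python3 - <<'E'
from fit import *
p=cap("scene");off=np.load("off.npy");b,d=masks(p["frame"])
# phi=0 forced, free image offset: height from seat given the offset
for phi in(0,-.04,-.08):
    print(phi,min((score(p,b,d,h,phi,dy,off),h,dy) for h in np.arange(.015,.046,.001) for dy in np.arange(-.005,.006,.001)))
a=cv2.imread("pics/s3.png")
E
```

```text
23.1667 [0.5339 0.2404 0.1164] tool F [ 0.971  -0.4221  1.948 ] M [-0.0949 -0.0273  0.0108] 17.96728962539803 29.98233675956726 ez [-0.0004 -0.0003 -1.    ] lat from nest 3.132966348430143e-05
h,phi,dy [ 0.0324 -0.035  -0.0003] 761.8 4290
Lhousing 0.0 0.0 0.777
fwall 0.25 0.25 0.845
bolt 0.0 0.0 0.985
lip 0.0 0.0 0.992
23.2167 [0.5339 0.2405 0.1163] 17.774844814935573 [-0.2762  0.014  -1.4857] 0.20498288486490793 [ 40.0792  23.7402 -13.436   -0.0032 -52.8484  67.6976]
block [('scene', array([202.5, 276. ]), 0.83), ('top', array([230.2, 233. ]), 0.43), ('wrist', array([325.6, 254.9]), 0.58)]
    [0.5349 0.2392 0.0621] [np.float64(1.0), np.float64(2.0), np.float64(2.5)] tool: [0.0006 0.0014 0.0543]
block_grip [('scene', array([198.9, 253.2]), 0.96), ('top', array([227.9, 224.5]), 0.64), ('wrist', array([328.2, 288.5]), 0.63)]
    [0.5385 0.2373 0.1125] [np.float64(2.0), np.float64(5.5), np.float64(4.6)] tool: [0.0034 0.0044 0.0038]
nest_seat [('scene', array([205. , 291.9]), 0.66), ('top', array([232.3, 234.7]), 0.95)]
    [0.537  0.239  0.0233] [np.float64(0.4), np.float64(0.4)] tool: [0.0025 0.0023 0.0931]
drawer_lip [('scene', array([234.3, 320. ]), 0.69), ('top', array([240.3, 273.5]), 0.57), ('wrist', array([331.3, 352.1]), 0.96)]
    [0.4523 0.2158 0.035 ] [np.float64(4.1), np.float64(1.0), np.float64(4.9)] tool: [-0.0852 -0.0014  0.0814]
0 (np.float64(825.3), np.float64(0.032000000000000015), np.float64(0.001))
-0.04 (np.float64(793.5), np.float64(0.033000000000000015), np.float64(0.0))
-0.08 (np.float64(861.2), np.float64(0.034000000000000016), np.float64(-0.003))
```

Run:
```python
import fit
from fit import *
np.set_printoptions(precision=4,suppress=True)
p=cap("scene");cur=p["frame"].copy()
q=dict(p);q["frame"]=cv2.imread("pics/a_scene.png")
def masks2(f):
    f=cv2.resize(f,(1280,960));h=cv2.cvtColor(f,cv2.COLOR_BGR2HSV);b=cv2.inRange(h,(100,100,35),(125,255,255));w=np.zeros_like(b);w[500:690,380:500]=1
    b=(b>0)&(w>0);return b,(h[...,2]<75)&~b
b,d=masks2(q["frame"]);S0=fit.S.copy()
def g(v):
    fit.S=S0-np.array([.952,.3057,0])*v[0];return score(q,b,d,0,v[1],v[2],np.array([0,v[3]]))
x=DE(g,[(.03,.06),(-.15,.15),(-.004,.004),(-4,4)],seed=1,maxiter=80).x;print("pre-grasp open,phi,dy,offy",x,g(x),b.sum());fit.S=S0
# colour-insensitive check: fin front-right vertical edge slope, now vs pre-grasp
def slope(f,x0,x1,y0,y1):
    h=cv2.cvtColor(f,cv2.COLOR_BGR2HSV);m=cv2.inRange(h,(100,100,35),(125,255,255))
    P=[(y,x0+np.where(m[y,x0:x1])[0].max()) for y in range(y0,y1) if m[y,x0:x1].any()];P=np.array(P);return np.degrees(np.arctan(np.polyfit(P[:,0],P[:,1],1)[0])),P[:,1]
m=masks2(q["frame"])[0];ys,xs=np.where(m);print(ys.min()/2,ys.max()/2,xs.min()/2,xs.max()/2)
m=masks(cur)[0];ys,xs=np.where(m);print(ys.min()/2,ys.max()/2,xs.min()/2,xs.max()/2)
for f,y in((q["frame"],(268,306)),(cur,(240,285))):
    print(slope(f,170,245,*y))
```

```text
Traceback (most recent call last):
AttributeError: 'function' object has no attribute 'S'
```

Run:
```python
from fit import *
import fit as F
np.set_printoptions(precision=4,suppress=True)
p=cap("scene");cur=p["frame"].copy()
q=dict(p);q["frame"]=cv2.imread("pics/a_scene.png")
def masks2(f):
    f=cv2.resize(f,(1280,960));h=cv2.cvtColor(f,cv2.COLOR_BGR2HSV);b=cv2.inRange(h,(100,100,35),(125,255,255));w=np.zeros_like(b);w[500:690,380:500]=1
    b=(b>0)&(w>0);return b,(h[...,2]<75)&~b
b,d=masks2(q["frame"]);S0=F.S.copy()
def g(v):
    F.S=S0-np.array([.952,.3057,0])*v[0];return score(q,b,d,0,v[1],v[2],np.array([0,v[3]]))
x=DE(g,[(.03,.06),(-.15,.15),(-.004,.004),(-4,4)],seed=1,maxiter=80).x;print("pre-grasp open,phi,dy,offy",x,g(x),b.sum());F.S=S0
def slope(f,x0,x1,y0,y1):
    h=cv2.cvtColor(f,cv2.COLOR_BGR2HSV);m=cv2.inRange(h,(100,100,35),(125,255,255))
    P=np.array([(y,x0+np.where(m[y,x0:x1])[0].max()) for y in range(y0,y1) if m[y,x0:x1].any()]);return P[:,0].min(),P[:,1]
for f,y in((q["frame"],(264,306)),(cur,(232,290))): print(slope(f,170,245,*y))
```

```text
pre-grasp open,phi,dy,offy [ 0.0443 -0.0568 -0.0033  0.8084] 1096.8 4326
(np.int64(267), array([212, 214, 215, 216, 218, 219, 220, 221, 222, 224, 225, 226, 228,
       229, 230, 230, 231, 231, 230, 230, 239, 240, 231, 243, 244, 234,
       236, 237, 237, 238, 238, 243, 238, 243, 239, 239, 239, 237, 236]))
(np.int64(235), array([179, 192, 193, 193, 196, 196, 198, 200, 201, 202, 204, 205, 206,
       207, 208, 208, 208, 208, 208, 208, 209, 209, 209, 209, 210, 211,
       212, 215, 216, 217, 217, 217, 217, 218, 218, 218, 218, 218, 218,
       218, 218, 219, 219, 218, 216, 215, 213, 213, 210, 209, 207, 205,
       204, 202, 201]))
```

```bash
python3 -c "
from station import r
print(r.sense()['time_s']);print(r.finish_job())"
```

```text
24.1167
the job is handed in; nothing more can be done
None
```

I handed the job in at 24.1 s. The drawer is home, and the block was rocked out left and right with no plate movement visible in the images; it is held upright about 3 to 4 cm above its nest. The verdict was not shown.

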